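# Slide a freshly printed board out of the stencil jig and lay it on the preheater

## Robot

A 6-joint arm with a two-finger parallel gripper is mounted at the origin on a cart in front of the work surface, level with it; the furniture and walls round the work are solid. World frame = base frame: x ahead of the robot, y to its left, z up, the work surface at z = 0. Lengths are in mm, angles in rad, forces in N, time in s.
With the tool pointing down it reaches from about 350 to 775 mm from the base axis. Payload 7.3 kg.
Tool frame: the origin (TCP) lies at the very end of the fingers, on their centre line; the grasp point (between the pads) lies 19 mm behind it (bot.grip_point_offset is the distance from the TCP to the grasp point, in mm); z points along the fingers, y is the line along which they close (so a half turn about z gives the same grasp; the last joint's range is limited). The gripper opens to 92 mm and grips with 3 to 60 N. Pads are 19 mm wide; open, the fingers measure 130 mm over their backs; the gripper's body (75 mm by 190 mm) begins 47 mm behind the grasp point.
Start: joints at [-1.443, 0.342, 1.524, -0, 1.275, -0.146], TCP at [141.978, -505.46, 193.841] pointing down, gripper open.
Joint ranges: [-2.53, 2.53], [-0.77, 2.02], [0.04, 2.7], [-1, 4.14], [0.28, 2.66], [-3.11, 3.11]. Speed limits (rad/s): [2.57, 2.57, 3.14, 3.14, 3.14, 3.14].

## Interface

Orientations are given as [roll, pitch, yaw] about the fixed x, y, z axes, in that order (R = Rz(yaw) Ry(pitch) Rx(roll)).
In Python, from plant import bot gives the robot as it stands. The module is installed in compiled form; this text tells all that it offers.
- The arm moves only by the shell command python3 -m jog 'ROWS' [OPENING]. ROWS is JSON, a list of rows, each a list of 6 numbers: the shift along the tool's x, y, z in mm, then the turn, a rotation vector about the tool's x, y, z in rad. In form: [[dx, dy, dz, rx, ry, rz], ...]. A call has 1 to 12 rows; each row shifts and turns the commanded pose from where the row before left it, along the tool's axes as they then stand; what a row does not reach is not made up. A row lasts 1/10 s, in which the tool goes at most 50 mm and 8.59 degrees, less where a joint would pass 70% of its speed; a pose out of reach is approached as far as the arm can. A call with a gripper value outside its range is refused whole. OPENING is the opening in per cent of the stroke, from 0 (shut) to 100 (fully open), set as the call begins (- or left out, the last holds). The fingers move at their own pace and stop on an object; the grip force is fixed at half the most. Time passes only in rows, so rows that do not move let the fingers close. It gives the time, the measured TCP pose, the force, the opening and the grip force at its end, in the units of the state.
- bot.get_obs(): the state, without advancing time (a new reading comes with each control period).
- bot.capture(name): name is "scene" or "top"; returns the picture (400x640x3 uint8, red, green, blue); there is no depth.
- bot.camera_model(name): a dict with "fx", "fy", "cx", "cy" (pixels), "position" and "orientation" of the camera in the world. Camera axes: x right, y down, z forward; pixel columns grow to the right and rows downward; lengths in mm; the calibration is good to about 2 mm. A picture is of the moment at which its call begins. camera_model takes no time and is no camera call.
- bot.close_job(): hands the job in; it is judged then, once.
Trained networks look in the newest picture that a camera, given by its name, has taken for a name from the list of things; names that differ only in an ending like _2 or _b are one class to them, and where a whole thing is asked for, a point or a joint stands for the part that bears it (a point fixed in the world has none). Each returns a list of dicts, best first, with "p" (0 to 1); they miss things now and then, are a little off and sometimes report something else, mostly with a low value. They report only what shows in the picture. A call takes as long as a camera call.
- bot.outline_of(target, camera): "mask" (400x640 bool, what is visible of it) and "pixel" ([column, row] in pixels, amid what is visible of it).
The state is a dict: "time": time; "joint_positions": joint angles; "dq": joint speeds; "tau": joint torques, N m; "tool_pos": TCP position; "tcp_rot": TCP orientation; "contact_force": force on the tool from outside, world axes, zero at the start; "moment": the same for the moment, N m; "grip_width": finger opening in mm; "finger_force": force on a finger pad.
Only numpy, scipy, OpenCV 4.12 (cv2) and the standard library are available. Lean on these libraries where they do the work, as an engineer would, in place of code of your own. Each camera call takes 0.05 s, during which the arm holds its last target. There are 200 camera calls.

## Task

Take the black T-handle and swing the stencil frame of the blue printing jig up and right over until it rests back on its stop, then push the white printed board from behind along its channel until its front end sticks out at least 4 cm over the jig's front edge. Lift it clear by the two long edges of that overhanging end, keeping it level, and lay it flat on the copper heating bar of the grey preheater, centred and lengthwise along the bar. Leave the frame open and the other things on the bench where they are.

Things in the scene. Friction and masses are not known exactly. Their poses are not given: they have to be found in the camera images.
- printer: stencil-printing jig, fixed: blue chassis, on it a 190 (x) x 136 (y) x 17 mm aluminium plate, top at z = 46 mm. Origin: centre of underside, -x is its front (plate ends at x = -95). The plate's top is the floor of a straight channel along x, open in front, 67 mm wide between two fixed green strips 3 mm high. Overall y = -68 to +96 mm; nothing under the front edge but the bench
- channel_front (a point): middle of the front edge of the channel floor (jig x = -95, y = 0, z = 46 mm); axes as the jig's
- slot_front (a point): middle of the front end of the relief slot for a pusher, at the channel floor (jig x = -27, y = 0, z = 46 mm). The slot is 48 mm wide, 17 mm deep and runs from here back to jig x = +78 mm, under the board's rear half and behind it. Its front end stops a pusher when the board overhangs 52 mm, before it can tip off
- frame (a joint): hinge of the stencil frame (aluminium, 189 x 118 x 10 mm with a steel foil, 0.32 kg). 0 = closed flat over the board; grows as its right (-y) side rises and swings over to the left (+y); 1.9 = resting back on its stop. Past about 1.6 it falls onto the stop by itself, short of about 1.45 it falls shut. Open, it stands along the jig's left side to z = 185 mm, its handle out to jig y = +150 mm
- frame_handle (a point): centre of the black T-handle by which the frame is lifted: a round bar 34 mm long (along the jig's x) and 18 mm thick with flat ends, on a thin stem, its centre 31 mm up from the face of the frame's right-hand edge and 93 mm above the bench when closed
- frame_hinge (a point): point on the frame's hinge axis abreast of the handle; the axis runs along the jig's x at jig y = +66, z = 57 mm. Seen along that axis the handle's centre goes round it on a circle of 127 mm radius
- board: the printed board: white-faced aluminium-core LED board, 120 (x) x 64 (y) x 3 mm, 0.05 to 0.11 kg, alike end for end. Origin: centre of its underside; x along its length, parallel to the jig's x at the start; z up. It starts in the channel under the frame, flush with the green strips, its front end 2 to 14 mm inside the front edge; the slot is free for 39 mm or more behind it
- preheater: small grey bar preheater, fixed: housing 150 (x) x 104 (y) mm, 30 mm high, front (knob, display) at -x; origin: centre of the underside on the bench, z up. Above the housing, on posts, a copper heating bar 120 (x) x 44 (y) x 15 mm, top at z = 60 mm. The board overhangs it by 10 mm on either long side; fingers beside the board stand free down to the housing
- heater_top (a point): centre of the heating bar's flat top, 60 mm above the bench; x along the bar
- ipa_bottle: white dispenser bottle with a blue spout, 52 mm across, 150 mm high, loose; origin: centre of its underside
- solder_reel: red solder reel, 75 x 66 x 45 mm, loose; origin: centre of its underside
- tip_cleaner: brass-coloured tip cleaner pot, 76 mm across, 64 mm high, loose; origin: centre of its underside
- green_driver: screwdriver with green handle, 177 mm long along its y, 15 mm thick, loose; origin: centre of its underside
- cutters: red side cutters, 154 mm long along their y, 52 wide, 13 thick, loose; origin: centre of the underside
- tape_roll: roll of masking tape, 98 mm across, 38 mm high, loose; origin: centre of its underside

How it is judged:
By the outcome, as a careful person would: the job done as asked, in the order asked, and still so for the second after the job is handed in, with the robot touching nothing.
It also fails if it takes over 61 s, if anything falls off the work surface, if the arm or the gripper's body presses on something with over 40 N, if the wrist force passes 120 N, or if a joint passes its speed limit or range.

## Working session

There is one attempt and no reset: what is moved stays moved. The work goes in short steps, Python scripts to look and compute and a shell command to move; the robot and the scene stay as the last step left them, time stands still between calls to the robot, and variables do not carry over. Pictures are saved under pics/ and viewed, at most 10 in all, crops included, and the job is handed in when it is done.

```bash
mkdir -p pics
cat > h.py <<'E'
import numpy as np, cv2
from plant import bot
from scipy.spatial.transform import Rotation as R
def cam(n):
    m=bot.camera_model(n); o=np.array(m["orientation"],float)
    Rm=o if o.shape==(3,3) else R.from_euler('xyz',o).as_matrix()
    return m,Rm,np.array(m["position"],float)
def ray(n,px,z):
    m,Rm,p=cam(n); d=Rm@np.array([(px[0]-m["cx"])/m["fx"],(px[1]-m["cy"])/m["fy"],1]); return p+d*(z-p[2])/d[2]
def proj(n,P):
    m,Rm,p=cam(n); c=(np.atleast_2d(P)-p)@Rm; return np.c_[m["fx"]*c[:,0]/c[:,2]+m["cx"],m["fy"]*c[:,1]/c[:,2]+m["cy"]]
def save(n,name):
    im=bot.capture(n); cv2.imwrite(f"pics/{name}.png",im[:,:,::-1]); return im
E
python3 - <<'E'
from h import *
for n in("scene","top"):
    save(n,n+"0"); print(bot.camera_model(n))
    for t in("printer","frame_handle","board","preheater","heater_top","ipa_bottle"):
        for r in bot.outline_of(t,n)[:2]:
            print(n,t,round(r["p"],2),np.round(r["pixel"]),r["mask"].sum())
print(bot.get_obs())
E
```

```text
{'fx': 410.72652736335147, 'fy': 410.72652736335147, 'cx': 327.5895509317156, 'cy': 198.72362195456486, 'position': array([1428.66582768,  306.61966655, 1194.22171603]), 'orientation': array([-2.47315709,  0.00389226,  1.95090145])}
scene printer 0.76 [277. 179.] 1842
scene frame_handle 0.78 [275. 178.] 1346
scene frame_handle 0.67 [273. 181.] 1804
scene preheater 0.94 [373. 223.] 1207
scene heater_top 0.77 [370. 226.] 1220
scene ipa_bottle 0.73 [304. 230.] 330
{'fx': 404.7416088015274, 'fy': 404.7416088015274, 'cx': 318.86886802004415, 'cy': 195.40571548110822, 'position': array([ 349.72406815,  -21.24294977, 1268.79956096]), 'orientation': array([-2.95767309,  0.00886395, -1.59681398])}
top printer 0.64 [397. 189.] 2861
top frame_handle 0.65 [268. 186.] 1634
top frame_handle 0.63 [394. 194.] 2481
top board 0.41 [269. 186.] 1570
top preheater 0.75 [269. 187.] 1576
top heater_top 0.69 [391. 193.] 2881
top heater_top 0.65 [268. 184.] 1629
top ipa_bottle 0.54 [327. 136.] 274
{'time': 0.7, 'joint_positions': array([-1.44297854e+00,  3.41967953e-01,  1.52412018e+00,  1.56715758e-05,
        1.27539160e+00, -1.46017249e-01]), 'dq': array([-0.00344342,  0.00157524, -0.00053256,  0.00177178,  0.00148528,
       -0.00082912]), 'tau': array([-1.01746613e-03, -4.31026375e+01, -2.44444406e+01,  7.15893810e-02,
        4.83861496e-02,  2.00020565e-06]), 'tool_pos': array([ 141.99337392, -505.45045902,  193.85009747]), 'tcp_rot': array([3.14147876e+00, 1.59535492e-06, 2.73830477e-01]), 'contact_force': array([-0.62517214,  0.70619935,  0.04247472]), 'moment': array([-0.02583099,  0.00978609, -0.00284682]), 'finger_force': 0.0, 'grip_width': 91.80744782387501}
```

View pics/scene0.png

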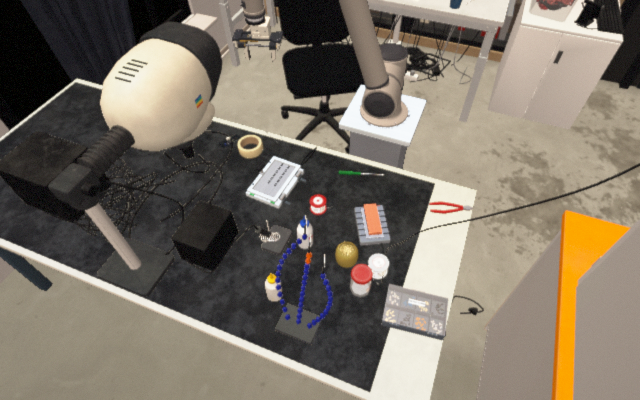

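View pics/top0.png

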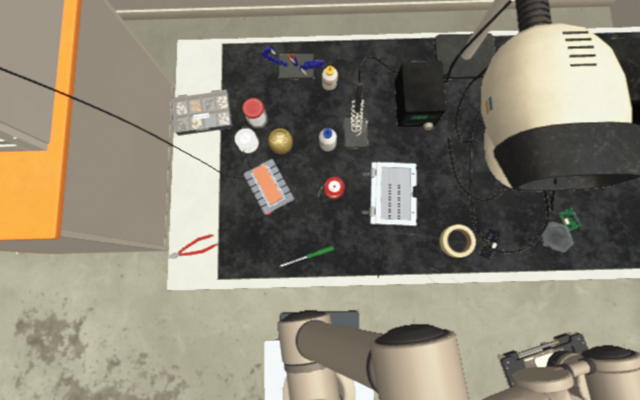

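The scene picture shows the printer at about (275,180) and the preheater at (372,223). In the top picture they are at (394,194) and (268,186), with the reel between them at (333,187). Next I'll zoom in.

Run:
```python
from h import *
a=cv2.imread("pics/top0.png")[145:240,235:435]; b=cv2.imread("pics/scene0.png")[145:250,235:400]
a=cv2.resize(a,None,fx=4,fy=4,interpolation=2)
b=cv2.resize(b,None,fx=4,fy=4,interpolation=2)[:, :]
cv2.imwrite("pics/ca.png",a); cv2.imwrite("pics/cb.png",b)
for px in((394,193),(268,186),(333,187),(327,138),(458,240)): print(px,ray("top",px,50).round())
for t,n,k in(("preheater","top",0),("printer","top",0),("preheater","scene",0),("printer","scene",0)):
    r=bot.outline_of(t,n)[k]; c=max(cv2.findContours(r["mask"].astype('u1'),0,2)[0],key=len); print(t,n,cv2.minAreaRect(c))
```

```text
(394, 193) [ 578. -246.   50.]
(268, 186) [610. 140.  50.]
(333, 187) [602. -60.  50.]
(327, 138) [760. -47.  50.]
(458, 240) [ 429. -429.   50.]
preheater top ((268.5, 187.00001525878906), (50.53513717651367, 33.98823165893555), 63.43495178222656)
printer top ((389.2813720703125, 193.5886993408203), (55.601322174072266, 61.842281341552734), 1.5481575727462769)
preheater scene ((371.6880798339844, 224.2064208984375), (42.53544616699219, 31.09842300415039), 80.13418579101562)
printer scene ((277.32000732421875, 181.760009765625), (50.694976806640625, 47.745201110839844), 22.16634750366211)
```

View pics/ca.png

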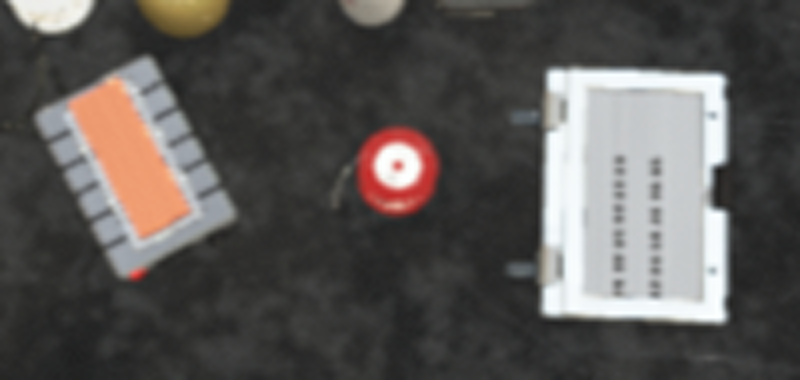

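View pics/cb.png

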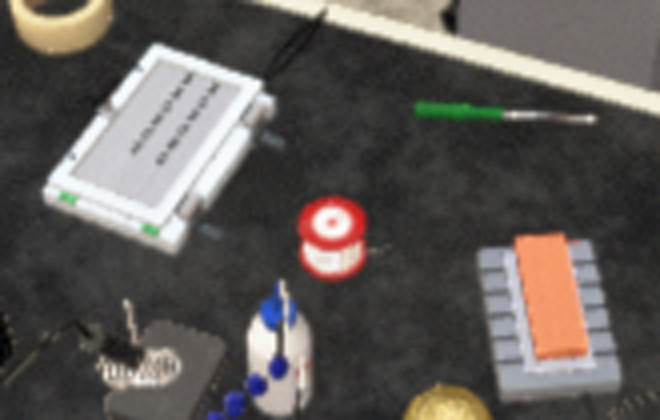

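The crops show the hinge at the jig's left (+y), the handle at crop (719,187), and the heating bar turned about 27°. The jig looks nearly aligned with the world. I'll compute the poses.

Run:
```python
from h import *
f=lambda u,v:(235+u/4-.4,145+v/4-.4)
g=lambda u,v:(235+u/4-.4,145+v/4-.4)
for z in(46,62):
  for p in((548,68),(726,73),(725,322),(543,316)): print(z,p,ray("top",f(*p),z).round(1))
  for p in((155,43),(265,85),(175,252),(45,190)): print('s',z,p,ray("scene",g(*p),z).round(1))
print('inner');
for p in((586,88),(705,93),(701,300),(583,296)): print(ray("top",f(*p),62).round(1))
print("handle",ray("top",f(719,187),93).round(1),ray("scene",g(107,102),93).round(1))
for n in("top","scene"):
  im=cv2.imread(f"pics/{n}0.png"); h=cv2.cvtColor(im,cv2.COLOR_BGR2HSV)
  m=cv2.inRange(h,(3,120,150),(14,255,255)); m[:150]=0;m[245:]=0
  if n=="top": m[:,:235]=0;m[:,300:]=0
  else: m[:,:350]=0;m[:,400:]=0
  k,l,s,c=cv2.connectedComponentsWithStats(m); i=1+s[1:,4].argmax()
  pts=np.argwhere(l==i)[:,::-1]; w=np.array([ray(n,p,60 if n=="top" else 58)[:2] for p in pts])
  r=cv2.minAreaRect(w.astype('f4')); print(n,len(pts),r, w.mean(0)); e,v=np.linalg.eigh(np.cov(w.T)); print(np.degrees(np.arctan2(v[1,1],v[0,1])),np.sqrt(12*e))
```

```text
46 (548, 68) [ 680.  -183.5   46. ]
46 (726, 73) [ 672.1 -321.6   46. ]
46 (725, 322) [ 477.9 -307.2   46. ]
46 (543, 316) [ 486.2 -170.    46. ]
s 46 (155, 43) [ 466.3 -309.8   46. ]
s 46 (265, 85) [ 477.8 -187.6   46. ]
s 46 (175, 252) [ 688.6 -179.7   46. ]
s 46 (45, 190) [ 668.7 -319.8   46. ]
62 (548, 68) [ 675.7 -181.3   62. ]
62 (726, 73) [ 667.9 -317.7   62. ]
62 (725, 322) [ 476.3 -303.5   62. ]
62 (543, 316) [ 484.4 -168.1   62. ]
s 62 (155, 43) [ 479.7 -301.2   62. ]
s 62 (265, 85) [ 491.  -180.8   62. ]
s 62 (175, 252) [ 698.9 -172.9   62. ]
s 62 (45, 190) [ 679.2 -311.    62. ]
inner
[ 659.  -209.7   62. ]
[ 652.5 -300.5   62. ]
[ 493.2 -286.7   62. ]
[ 498.7 -198.7   62. ]
handle [ 573.  -298.8   93. ] [ 588.4 -291.8   93. ]
top 473 ((614.3888549804688, 141.43838500976562), (117.24053192138672, 38.780487060546875), 27.318004608154297) [613.99677482 141.22597435]
-152.4538989798625 [ 38.46062986 118.1674929 ]
scene 382 ((619.2109375, 141.27040100097656), (127.30123901367188, 43.40379333496094), 26.331281661987305) [620.44794544 141.86757183]
-152.9066762726945 [ 42.87231335 126.70503499]
```

```bash
cat >> h.py <<'E'
def plan(tp,rpy,n):
    """rows from the measured pose to TCP position tp, orientation rpy, in n even steps"""
    o=bot.get_obs(); R0=R.from_euler('xyz',o["tcp_rot"]); d=(np.array(tp)-o["tool_pos"])/n
    w=(R0.inv()*R.from_euler('xyz',rpy)).as_rotvec()
    print([[round(float(v),1) for v in (R0*R.from_rotvec(w*i/n)).inv().apply(d)]+[round(float(v),3) for v in w/n] for i in range(n)])
E
python3 - <<'E'
from h import *
plan([573.5,-300,170],[np.pi,0,1.501],12)
E
```

```text
[[39.3, -6.8, 2.0, 0.0, 0.0, -0.102], [39.7, -2.7, 2.0, 0.0, 0.0, -0.102], [39.8, 1.4, 2.0, 0.0, 0.0, -0.102], [39.5, 5.4, 2.0, 0.0, 0.0, -0.102], [38.7, 9.4, 2.0, 0.0, 0.0, -0.102], [37.5, 13.3, 2.0, 0.0, 0.0, -0.102], [36.0, 17.1, 2.0, 0.0, 0.0, -0.102], [34.1, 20.7, 2.0, 0.0, 0.0, -0.102], [31.8, 24.0, 2.0, 0.0, 0.0, -0.102], [29.1, 27.1, 2.0, 0.0, 0.0, -0.102], [26.2, 30.0, 2.0, 0.0, 0.0, -0.102], [23.0, 32.5, 2.0, 0.0, 0.0, -0.102]]
```

```bash
python3 -m jog '[[39,-7,2,0,0,-0.102],[40,-3,2,0,0,-0.102],[40,1,2,0,0,-0.102],[40,5,2,0,0,-0.102],[39,9,2,0,0,-0.102],[38,13,2,0,0,-0.102],[36,17,2,0,0,-0.102],[34,21,2,0,0,-0.102],[32,24,2,0,0,-0.102],[29,27,2,0,0,-0.102],[26,30,2,0,0,-0.102],[23,33,2,0,0,-0.102]]' 100
python3 -m jog '[[0,0,0,0,0,0]]'
python3 - <<'E'
from h import *
plan([573.5,-300,74],[np.pi,0,1.501],5)
save("scene","s1")
b=cv2.imread("pics/s1.png")[130:230,215:345]; cv2.imwrite("pics/c1.png",cv2.resize(b,None,fx=5,fy=5,interpolation=2))
print(proj("scene",[[573.5,-300,93],[590,-301,93],[557,-299,93]]))
E
```

```text
time: 2.1
tool_pos: [575.9, -297.5, 169.7]
tcp_rot: [-3.142, 0.0, 1.502]
contact_force: [-0.1, -0.8, 0.7]
grip_width: 91.6
finger_force: 0.0
time: 2.2
tool_pos: [578.0, -295.3, 168.7]
tcp_rot: [3.141, -0.001, 1.505]
contact_force: [0.2, 0.1, -0.3]
grip_width: 91.5
finger_force: 0.0
[[-1.0, -0.9, 18.9, 0.0, -0.0, 0.001], [-1.0, -0.8, 18.9, 0.0, -0.0, 0.001], [-1.0, -0.8, 18.9, 0.0, -0.0, 0.001], [-1.0, -0.8, 18.9, 0.0, -0.0, 0.001], [-1.0, -0.8, 18.9, 0.0, -0.0, 0.001]]
[[261.24443343 166.67617303]
 [258.88518557 169.72181479]
 [263.57471414 163.66792606]]
```

View pics/c1.png

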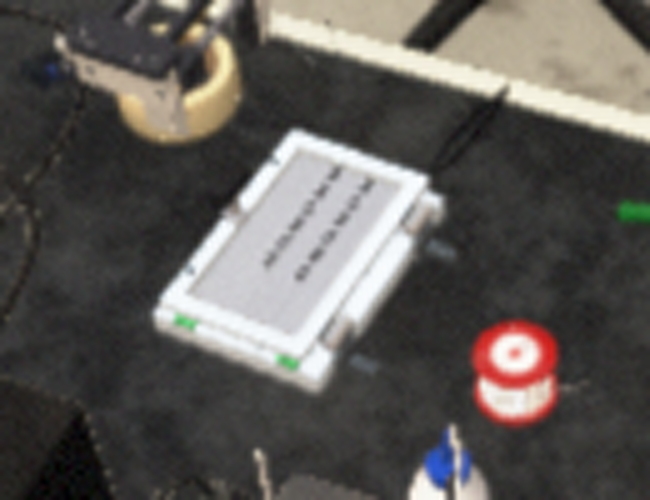

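The scene crop shows the jig closed, with the stem notch at crop (232,210), i.e. pixel (261.4,172). The black bar can't be made out against the black bench. I'll check the projection of the stem base against that notch.

Run:
```python
from h import *
print(proj("scene",[[573.5,-300,62],[573.5,-305,62],[583,-300,62],[578,-295,169]]).round(1), proj("top",[[573.5,-300,93],[573.5,-300,62]]).round(1))
im=cv2.imread("pics/top0.png"); print(im[180:204,410:420].mean(2).astype(int)); print(ray("top",(415,191.5),93))
im=cv2.imread("pics/s1.png"); print(im[164:178,254:268].mean(2).astype(int))
```

```text
[[262.3 172.4]
 [261.1 172. ]
 [261.1 174.2]
 [259.1 153.1]] [[414.7 191.2]
 [412.5 193.2]]
[[189 230 246 247 246 233 164  84  57  57]
 [189 230 246 247 247 233 164  84  54  55]
 [189 231 246 247 246 233 164  81  52  57]
 [190 231 247 248 247 233 162  79  50  54]
 [190 231 247 249 246 226 153  74  44  50]
 [191 230 243 239 222 179 117  59  40  46]
 [193 225 217 162 118  91  64  44  40  44]
 [198 225 194 105  43  39  42  43  42  44]
 [200 226 193 103  38  39  44  44  44  47]
 [199 226 193 104  40  41  44  43  45  47]
 [199 223 188 101  39  40  46  44  43  44]
 [197 206 167  88  39  41  47  44  39  39]
 [198 190 145  73  36  43  47  44  40  39]
 [189 174 130  66  35  42  47  44  40  42]
 [183 174 133  69  37  44  46  45  41  45]
 [186 181 142  74  38  42  47  45  45  47]
 [191 200 168 101  59  54  48  42  42  48]
 [198 227 222 182 158 137  93  50  39  45]
 [200 235 247 247 245 228 156  78  46  44]
 [200 235 249 250 251 238 170  84  43  38]
 [200 236 248 249 249 237 169  82  43  40]
 [198 235 248 249 249 237 170  86  49  43]
 [196 235 248 249 249 237 169  87  55  50]
 [196 235 248 249 2
[... 195 characters left out ...]
2  45  46  43  41  41  38  33  31  87 197 244 248]
 [ 47  47  45  44  45  45  43  36  34  73 166 238 248 247]
 [ 41  42  37  39  45  41  36  26  65 159 234 247 248 222]
 [ 39  36  33  30  30  33  28  45 122 233 246 247 233 193]
 [ 36  36  37  27  28  31  42  75 138 237 247 241 202 189]
 [ 38  34  41  33  29  51  92 120 138 211 233 203 183 199]
 [ 39  41  38  40  45 106 155 147 147 178 186 181 196 205]
 [ 42  40  42  41  58 123 179 186 181 171 164 195 206 205]
 [ 45  37  37  47 120 223 226 214 184 166 182 201 204 206]
 [ 38  42  46  88 198 244 245 237 178 183 198 204 206 204]
 [ 37  45  78 162 238 247 245 212 181 199 203 203 204 203]
 [ 41  68 153 232 246 246 221 185 195 205 205 206 206 204]]
```

```bash
python3 -m jog '[[-1,-1,19,0,0,0],[-1,-1,19,0,0,0],[-2,-1,19,0,0,0],[-1,-1,19,0,0,0],[-1,-1,19,0,0,0],[0,0,0,0,0,0],[0,0,0,0,0,0]]'
python3 -m jog '[[0,0,0,0,0,0],[0,0,0,0,0,0],[0,0,0,0,0,0],[0,0,0,0,0,0],[0,0,0,0,0,0],[0,0,0,0,0,0]]' 20
```

```text
time: 2.95
tool_pos: [568.5, -304.7, 75.3]
tcp_rot: [-3.141, 0.0, 1.496]
contact_force: [-0.3, 0.2, 0.6]
grip_width: 92.1
finger_force: 0.0
time: 3.55
tool_pos: [569.1, -304.0, 74.9]
tcp_rot: [3.142, 0.0, 1.498]
contact_force: [0.0, 0.2, -0.5]
grip_width: 48.4
finger_force: 0.0
```

```bash
python3 -m jog '[[2,4,0,0,0,0],[0,0,0,0,0,0],[0,0,0,0,0,0],[0,0,0,0,0,0],[0,0,0,0,0,0],[0,0,0,0,0,0]]' 0
```

```text
time: 4.15
tool_pos: [573.2, -302.3, 74.9]
tcp_rot: [3.142, 0.0, 1.498]
contact_force: [-0.5, -0.6, -1.0]
grip_width: 2.1
finger_force: 0.0
```

Run:
```python
from h import *
save("scene","s2"); save("top","t2")
a=cv2.imread("pics/s2.png")[125:215,205:325]; b=cv2.imread("pics/t2.png")[150:240,360:450]
a=cv2.resize(a,None,fx=4,fy=4,interpolation=2);b=cv2.resize(b,(320,360),interpolation=2)
cv2.imwrite("pics/c2.png",np.hstack([a,b])); print(bot.get_obs()["joint_positions"])
```

```text
[-6.03500532e-01  6.69125669e-01  1.31215355e+00 -6.42445948e-05
  1.16023284e+00 -5.30410952e-01]
```

View pics/c2.png

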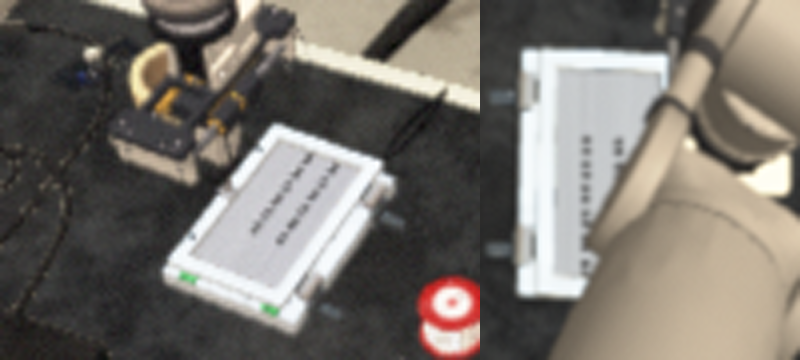

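The picture shows the closed fingers right at the frame's right edge, around crop (225,170), and the frame still shut. The fingers met nothing, so I'll compare the pixels here with the earlier picture.

Run:
```python
from h import *
for n in("scene0","s2"):
  im=cv2.imread(f"pics/{n}.png"); print(n); print(im[150:178,250:272].mean(2).astype(int))
print(proj("scene",[[573,-302,75],[573,-302,94],[573,-302,141],[592,-303,75],[668,-308,141],[478,-295,141]]).round(1))
# triangulate handle
def dirn(n,px):
    m,Rm,p=cam(n); d=Rm@np.array([(px[0]-m["cx"])/m["fx"],(px[1]-m["cy"])/m["fy"],1]); return p,d/np.linalg.norm(d)
p,d=dirn("top",(415.8,191.3));q,e=dirn("scene",(260.5,167.5))
s=np.linalg.lstsq(np.c_[d,-e],q-p,rcond=None)[0]; print(p+d*s[0],q+e*s[1])
```

```text
scene0
[[212 213 212 205 189 178 161 154 144 138 130 116  98  65  49  47  44  44
   43  37  39  37]
 [188 187 186 180 166 161 156 149 143 135 126 107  72  50  42  45  45  47
   44  41  41  43]
 [171 167 170 167 159 153 149 144 136 131 119  90  55  42  39  41  45  44
   44  44  42  42]
 [168 164 161 161 156 151 148 137 134 122  99  65  47  42  41  37  38  46
   48  42  45  41]
 [161 160 158 153 149 146 141 136 124  98  74  50  47  40  35  38  36  40
   49  46  37  44]
 [156 152 148 149 144 143 137 127 102  62  50  50  48  44  46  42  44  49
   43  40  41  41]
 [145 146 140 139 137 130 107  82  61  50  43  47  51  56  55  53  56  52
   45  46  49  55]
 [138 135 119 107  93  84  63  46  43  42  40  42  42  47  46  56  58  53
   51  48  54  92]
 [ 86  81  71  61  52  45  38  43  45  46  42  41  44  42  44  50  50  50
   54  58  80 167]
 [ 51  46  48  40  44  44  38  41  49  44  45  42  42  39  41  44  41  51
   55  73 148 236]
 [ 39  46  46  48  44  41  35  42  46  44  41  45  48  36  38  39  41  47
   50 119 230 247]
 [ 45  52  53  49  50  49  41  44  42  44  38  45  41  47  48  41  43 
[... 3598 characters left out ...]
 103 157 145 146 174 185 181 197 203
  204 207 202 205]
 [ 38  39  39  39  39  39  38  40  58 120 182 189 184 171 167 195 203 203
  205 204 205 207]
 [ 40  40  35  41  42  35  42  47 118 225 228 214 185 170 183 204 205 206
  205 206 203 207]
 [ 41  39  38  46  41  41  42  86 195 243 245 236 179 183 201 207 204 204
  204 207 208 205]
 [ 48  42  40  45  41  43  71 162 238 247 245 213 183 200 207 205 204 207
  207 207 207 200]
 [ 46  41  43  43  44  69 156 232 246 246 221 183 196 205 202 207 205 207
  206 207 200 153]]
[[261.5 169.8]
 [260.8 166.2]
 [259.  157.2]
 [258.8 173.3]
 [244.5 175.4]
 [272.8 140.4]]
[ 574.07660826 -304.36827966   87.67643321] [ 573.85405907 -303.68126151   87.4694762 ]
```

```bash
python3 -m jog '[[0,0,-20,0,0,0],[0,0,-20,0,0,0],[20,0,-3,0,0,0],[20,0,-2,0,0,0],[20,0,0,0,0,0],[0,0,0,0,0,0],[0,0,0,0,0,0]]'
python3 - <<'E'
from h import *
save("scene","s3"); o=bot.get_obs(); t=o["tool_pos"]; print(t,o["tcp_rot"],o["grip_width"])
P=np.array([t+[0,0,z] for z in(0,19,38,66)]); u=proj("scene",P); print(u.round(1))
a=cv2.imread("pics/s3.png")[120:200,215:315]; a=cv2.resize(a,None,fx=7,fy=7,interpolation=2)
for p in u: cv2.circle(a,tuple(int(v) for v in ((p-[215,120])*7+3)),4,(0,0,255),1)
cv2.imwrite("pics/c3.png",a)
E
```

```text
time: 4.95
tool_pos: [577.5, -240.9, 119.2]
tcp_rot: [-3.14, -0.0, 1.5]
contact_force: [-0.3, 0.0, -0.8]
grip_width: 0.2
finger_force: 0.0
[ 577.54654433 -241.72402164  119.29143035] [-3.14080443e+00  3.36044177e-05  1.49896951e+00] 0.6207503407230565
[[274.4 166.9]
 [273.8 163.2]
 [273.2 159.4]
 [272.3 153.8]]
```

View pics/c3.png

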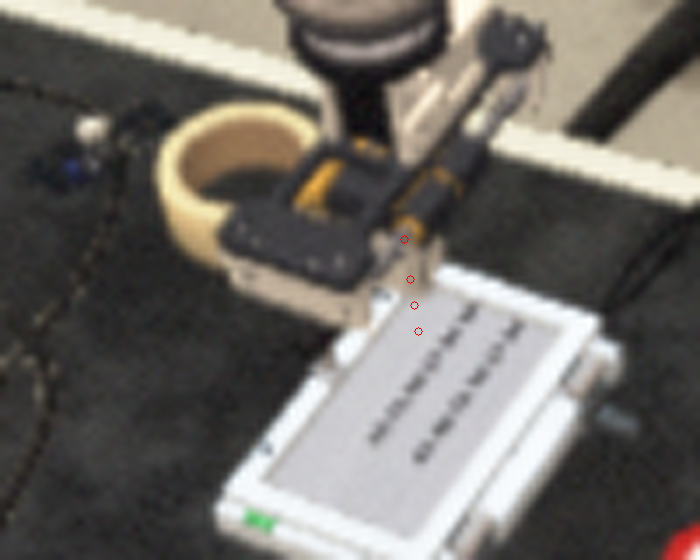

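The picture shows the real fingertip at crop (418,293), well above the predicted TCP at (418,331). Before trusting either one, I'll test whether that's an offset in z or in the horizontal plane.

Run:
```python
from h import *
o=bot.get_obs(); t=np.array([577.5,-241.7,119.3]); Rt=R.from_euler('xyz',o["tcp_rot"]).as_matrix()
L=np.array([[0,0,0],[-37.5,95,-66],[37.5,95,-66]])
obs=np.array([[274.3,161.4],[247.4,159.6],[266.7,166.0]])
P=t+L@Rt.T; print(proj("scene",P).round(1)); print(obs)
from scipy.optimize import least_squares
for idx in([0,1,2],[1,2]):
  r=least_squares(lambda d:(proj("scene",P[idx]+d)-obs[idx]).ravel(),[0,0,0]); print(idx,r.x,r.fun.round(1))
im=bot.capture("top"); cv2.imwrite("pics/t3.png",im[:,:,::-1])
# static check of scene calibration: jig frame top corners as z=62 model
c,s=np.cos(-.07),np.sin(-.07)
for n in("top","scene"):
  m=np.array([[-95,-68,46],[95,-68,46],[95,68,46],[-95,68,46]]); W=np.c_[578+c*m[:,0]-s*m[:,1],-246+s*m[:,0]+c*m[:,1],m[:,2]]
  print(n,proj(n,W).round(1).tolist())
```

```text
[[274.4 166.8]
 [248.  168.7]
 [267.4 176.1]]
[[274.3 161.4]
 [247.4 159.6]
 [266.7 166. ]]
[0, 1, 2] [-38.82443204 -22.77743571  -6.52110644] [-0.6 -2.3  0.5  0.8  0.1  1.4]
[1, 2] [-35.73424303 -20.802845     2.65374538] [ 0.1 -0.3 -0.1  0.3]
top [[415.8, 224.9], [415.8, 164.1], [372.1, 162.4], [370.8, 223.0]]
scene [[272.6, 157.6], [245.8, 191.9], [278.4, 204.8], [303.6, 168.9]]
```

```bash
python3 -m jog '[[-20,-1,0,0,0,0],[-20,-1,0,0,0,0],[-21,-1,0,0,0,0],[0,0,0,0,0,0],[0,0,0,0,0,0],[0,0,0,0,0,0],[0,0,15,0,0,0],[0,0,15,0,0,0],[0,0,10,0,0,0],[0,0,8,0,0,0],[0,0,0,0,0,0],[0,0,0,0,0,0]]' 100
python3 -m jog '[[0,0,3,0,0,0],[0,0,2,0,0,0],[0,0,2,0,0,0],[0,0,0,0,0,0]]'
```

```text
time: 6.25
tool_pos: [570.4, -303.1, 72.2]
tcp_rot: [3.141, 0.0, 1.498]
contact_force: [0.8, -0.9, 0.3]
grip_width: 90.0
finger_force: 0.0
time: 6.65
tool_pos: [570.0, -303.0, 64.6]
tcp_rot: [-3.141, -0.0, 1.498]
contact_force: [-0.2, 0.3, -0.2]
grip_width: 91.7
finger_force: 0.0
```

```bash
python3 -m jog '[[0,0,3,0,0,0],[0,0,2,0,0,0],[0,0,0,0,0,0]]'
python3 -m jog '[[0,0,3,0,0,0],[0,0,2,0,0,0],[0,0,0,0,0,0]]'
```

```text
time: 6.95
tool_pos: [569.9, -302.9, 59.4]
tcp_rot: [-3.141, -0.0, 1.498]
contact_force: [-0.3, -0.1, 0.1]
grip_width: 91.9
finger_force: 0.0
time: 7.25
tool_pos: [570.0, -303.0, 54.4]
tcp_rot: [-3.141, -0.0, 1.498]
contact_force: [0.3, 0.0, -0.2]
grip_width: 91.6
finger_force: 0.0
```

Run:
```python
from h import *
save("scene","s4"); im=cv2.imread("pics/s4.png"); t=bot.get_obs()["tool_pos"]
Rt=R.from_euler('xyz',bot.get_obs()["tcp_rot"]).as_matrix()
print(t,proj("scene",t+np.array([[0,46,0],[0,65,0],[0,-46,0],[-9,65,0],[9,65,0],[0,0,-66]])@Rt.T).round(1))
a=cv2.resize(im[130:200,225:305],None,fx=8,fy=8,interpolation=2); cv2.imwrite("pics/c4.png",a)
```

```text
[ 570.03881466 -303.03756016   54.59280915] [[255.7 181.3]
 [252.9 184.9]
 [268.7 164.7]
 [250.8 184. ]
 [255.  185.7]
 [259.9 160.6]]
```

View pics/c4.png

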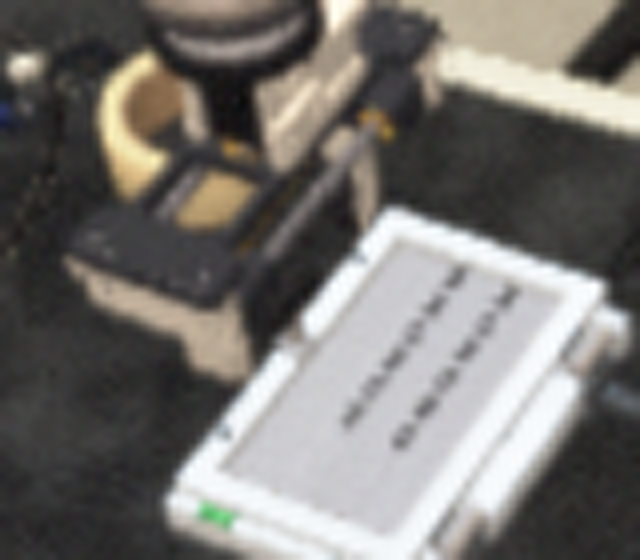

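The picture shows the open fingers beside the frame, with the near tip at crop (240,385) against a predicted row about 7 px lower. Nothing was touched. I'll check the robot base in both cameras to see where the mismatch comes from.

Run:
```python
from h import *
for n in("scene","top"): print(n,proj(n,[[0,0,0],[0,0,100],[0,0,200]]).round(1).tolist())
t=bot.get_obs()["tool_pos"]
for px in((252.2,176.9),(271.2,158.1)):
  for z in(54.6,75,85,95,105): print(px,z,ray("scene",px,z).round(0))
# bench edges: near-left white-table border corners for reference
for px in((218,278),(640,270)): print("table",ray("top",px,0).round(0))
for px in((432,182),(175,106)): print("tableS",ray("scene",px,0).round(0))
```

```text
scene [[383.7, 110.9], [386.1, 92.5], [388.8, 72.3]]
top [[318.6, 392.5], [318.2, 403.5], [317.8, 416.8]]
(252.2, 176.9) 54.6 [ 602. -328.   55.]
(252.2, 176.9) 75 [ 617. -317.   75.]
(252.2, 176.9) 85 [ 624. -312.   85.]
(252.2, 176.9) 95 [ 631. -306.   95.]
(252.2, 176.9) 105 [ 638. -300.  105.]
(271.2, 158.1) 54.6 [ 490. -306.   55.]
(271.2, 158.1) 75 [ 507. -295.   75.]
(271.2, 158.1) 85 [ 515. -290.   85.]
(271.2, 158.1) 95 [ 523. -285.   95.]
(271.2, 158.1) 105 [ 531. -279.  105.]
table [336. 301.   0.]
table [ 327. -993.    0.]
tableS [332. 293.   0.]
tableS [ 313. -887.    0.]
```

The tip ray matches the expected x,y only at z ≈ 95. So the real tips sit about 30–40 mm above the reported TCP. I'll go down and try closing; closing on nothing is harmless.

```bash
python3 -m jog '[[0,3,4,0,0,0],[0,0,4,0,0,0],[0,0,4,0,0,0],[0,0,0,0,0,0]]'
python3 -m jog '[[0,0,0,0,0,0],[0,0,0,0,0,0],[0,0,0,0,0,0],[0,0,0,0,0,0],[0,0,0,0,0,0],[0,0,0,0,0,0],[0,0,0,0,0,0],[0,0,0,0,0,0],[0,0,0,0,0,0]]' 20
```

```text
time: 7.7
tool_pos: [572.7, -303.0, 41.8]
tcp_rot: [-3.14, -0.001, 1.498]
contact_force: [-0.1, 0.4, 0.6]
grip_width: 91.9
finger_force: 0.0
time: 8.6
tool_pos: [574.2, -303.4, 43.0]
tcp_rot: [3.139, 0.001, 1.498]
contact_force: [4.8, -0.2, -2.3]
grip_width: 33.9
finger_force: 30.0
```

```bash
python3 -m jog '[[3.6,0,-9.3,0,0,0],[3.6,0,-9.3,0,0,0],[5,0,-8.6,0,0,0],[5,0,-8.6,0,0,0],[6.3,0,-7.8,0,0,0],[6.3,0,-7.8,0,0,0]]'
python3 -m jog '[[7.4,0,-6.7,0,0,0],[7.4,0,-6.7,0,0,0],[8.4,0,-5.4,0,0,0],[8.4,0,-5.4,0,0,0],[9.1,0,-4,0,0,0],[9.1,0,-4,0,0,0]]'
```

```text
time: 9.2
tool_pos: [576.2, -273.6, 94.2]
tcp_rot: [3.14, 0.001, 1.498]
contact_force: [6.5, 0.1, -6.5]
grip_width: 33.8
finger_force: 30.0
time: 9.8
tool_pos: [579.7, -224.6, 126.6]
tcp_rot: [3.14, 0.002, 1.498]
contact_force: [4.6, -2.1, -5.3]
grip_width: 33.9
finger_force: 30.0
```

```bash
python3 -m jog '[[9.7,0,-2.6,0,0,0],[9.7,0,-2.6,0,0,0],[9.9,0,-1,0,0,0],[9.9,0,-1,0,0,0],[10,0,0.5,0,0,0],[10,0,0.5,0,0,0],[9.8,0,2,0,0,0],[9.8,0,2,0,0,0]]'
python3 -m jog '[[9.3,0,3.6,0,0,0],[9.3,0,3.6,0,0,0],[5.8,0,3.1,0,0,0],[5.8,0,3.1,0,0,0],[0,0,0,0,0,0],[0,0,0,0,0,0]]'
```

```text
time: 10.6
tool_pos: [585.3, -144.5, 129.5]
tcp_rot: [3.14, 0.0, 1.498]
contact_force: [4.1, -1.7, 1.9]
grip_width: 33.5
finger_force: 30.0
time: 11.2
tool_pos: [587.5, -113.4, 115.8]
tcp_rot: [3.14, -0.002, 1.498]
contact_force: [3.7, 1.9, 6.1]
grip_width: 33.5
finger_force: 30.0
```

```bash
python3 -m jog '[[2.5,0,1.5,0,0,0],[2,0,1.5,0,0,0],[0,0,0,0,0,0],[0,0,0,0,0,0]]'
python3 -m jog '[[0,0,0,0,0,0],[0,0,0,0,0,0],[0,0,0,0,0,0],[0,0,0,0,0,0],[0,0,0,0,0,0],[0,0,-15,0,0,0],[0,0,-30,0,0,0],[0,0,-30,0,0,0],[0,0,-30,0,0,0],[0,0,-30,0,0,0],[0,0,0,0,0,0]]' 70
```

```text
time: 11.6
tool_pos: [587.8, -109.0, 113.0]
tcp_rot: [3.14, -0.002, 1.498]
contact_force: [3.1, 3.8, 7.5]
grip_width: 33.7
finger_force: 30.0
time: 12.7
tool_pos: [589.0, -111.3, 251.9]
tcp_rot: [3.134, 0.002, 1.498]
contact_force: [-0.1, 0.6, -0.3]
grip_width: 63.7
finger_force: 0.0
```

Run:
```python
from h import *
for n in("top","scene"):
  save(n,n+"5")
  for r in bot.outline_of("board",n)[:2]:
    m=r["mask"]; c=max(cv2.findContours(m.astype('u1'),0,2)[0],key=len)
    b=cv2.boxPoints(cv2.minAreaRect(c)); print(n,round(r["p"],2),r["pixel"],m.sum(),[ray(n,p,49)[:2].round().tolist() for p in b])
a=cv2.resize(cv2.imread("pics/top5.png")[150:238,350:430],None,fx=5,fy=5,interpolation=2)
b=cv2.resize(cv2.imread("pics/scene5.png")[140:228,230:310],None,fx=5,fy=5,interpolation=2)
cv2.imwrite("pics/c5.png",np.hstack([a,b]))
```

```text
top 0.62 [394.5, 206.8] 559 [[490.0, -217.0], [609.0, -229.0], [605.0, -281.0], [486.0, -268.0]]
scene 0.95 [281.4, 177.9] 426 [[606.0, -280.0], [472.0, -276.0], [496.0, -209.0], [627.0, -216.0]]
```

View pics/c5.png

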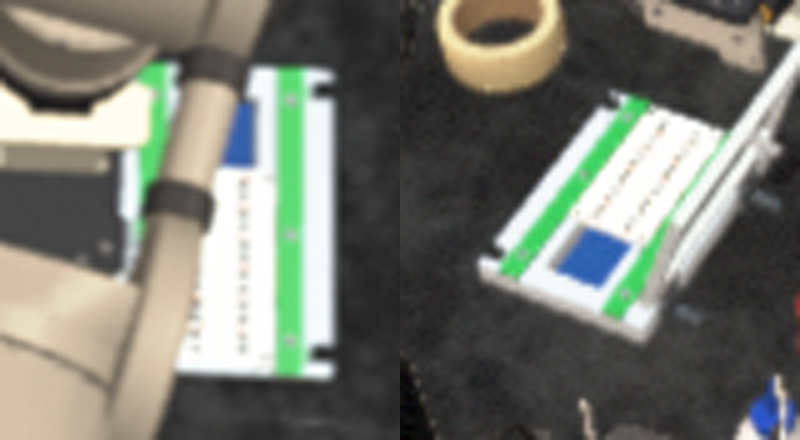

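The top half shows the blue relief slot between crop rows 102 and 167, with the board ahead of it. The right green strip starts at column 276. In the scene half the frame stands open on the left.

Run:
```python
from h import *
T=lambda u,v:(350+u/5-.4,150+v/5-.4); S=lambda u,v:(230+(u-400)/5-.4,140+v/5-.4)
c,s=np.cos(-.07),np.sin(-.07)
def jig(w): d=w[:2]-[578,-246]; return np.round([c*d[0]+s*d[1],-s*d[0]+c*d[1]],1)
for nm,p,z in(("slot rear",(242,102),46),("slot right edge",(256,130),46),("board rear",(245,167),49),("board front",(250,374),47),("strip inner rear",(276,75),49),("strip inner front",(274,374),49),("strip outer rear",(304,70),49),("strip outer front",(302,375),49),("plate right rear",(334,75),46),("plate right front",(333,378),46),("green left rear outer?",(148,70),49),("green l inner rear",(170,66),49)):
  w=ray("top",T(*p),z); print("T",nm,w.round(1),jig(w))
for nm,p,z in(("board rear",(608,236),49),("slot rear",(578,276),46),("slot right rear",(551,266),46),("slot left rear",(606,288),46),("strip R inner rear",(527,278),49),("strip L inner rear",(605,308),49)):
  w=ray("scene",S(*p),z); print("S",nm,w.round(1),jig(w))
```

```text
T slot rear [ 650.8 -263.9   46. ] [ 73.9 -12.8]
T slot right edge [ 632.7 -271.5   46. ] [ 56.4 -21.6]
T board rear [ 608.9 -262.7   49. ] [ 32.  -14.4]
T board front [ 481.3 -258.1   47. ] [-95.6 -18.9]
T strip inner rear [ 666.7 -285.5   49. ] [ 91.2 -33.2]
T strip inner front [ 480.7 -272.2   49. ] [-95.3 -32.9]
T strip outer rear [ 669.4 -303.    49. ] [ 95.2 -50.5]
T strip outer front [ 479.6 -289.    49. ] [-95.1 -49.8]
T plate right rear [ 666.4 -322.1   46. ] [ 93.5 -69.7]
T plate right front [ 477.6 -308.3   46. ] [-95.8 -69.1]
T green left rear outer? [ 672.1 -206.3   49. ] [91.1 46.2]
T green l inner rear [ 674.3 -220.1   49. ] [94.3 32.6]
S board rear [ 614.7 -244.4   49. ] [36.5  4.2]
S slot rear [ 654.1 -249.    46. ] [76.1  2.3]
S slot right rear [ 653.  -271.4   46. ] [ 76.6 -20. ]
S slot left rear [ 656.6 -225.3   46. ] [76.9 26.1]
S strip R inner rear [ 671.2 -280.7   49. ] [ 95.4 -28.1]
S strip L inner rear [ 675.1 -216.4   49. ] [94.8 36.3]
```

Run:
```python
from h import *
plan([651.7,-250.2,220],[np.pi,0,1.501],6)
```

```text
[[-22.4, 12.5, 4.2, -0.0, -0.0, -0.001], [-22.4, 12.5, 4.3, -0.0, -0.0, -0.001], [-22.4, 12.5, 4.3, -0.0, -0.0, -0.001], [-22.4, 12.5, 4.3, -0.0, -0.0, -0.001], [-22.4, 12.5, 4.3, -0.0, -0.0, -0.001], [-22.5, 12.5, 4.3, -0.0, -0.0, -0.001]]
```

```bash
python3 -m jog '[[-22.4,12.5,0,0,0,0],[-22.4,12.5,0,0,0,0],[-22.4,12.5,0,0,0,0],[-22.4,12.5,0,0,0,0],[-22.4,12.5,0,0,0,0],[-22.5,12.5,0,0,0,0],[0,0,0,-0.13,0,0],[0,0,0,-0.13,0,0],[0,0,0,0,0,0],[0,0,0,0,0,0]]' 0
python3 - <<'E'
from h import *
plan([651.7,-250.2,60],R.from_matrix((R.from_euler('xyz',[np.pi,0,1.501])*R.from_rotvec([-.26,0,0])).as_matrix()).as_euler('xyz'),7)
E
```

```text
time: 13.9
tool_pos: [651.5, -250.3, 247.1]
tcp_rot: [2.885, -0.001, 1.497]
contact_force: [-0.1, 0.3, 1.2]
grip_width: 0.4
finger_force: 0.0
[[0.0, -6.8, 25.9, -0.0, 0.0, -0.001], [0.0, -6.8, 25.9, -0.0, 0.0, -0.001], [0.0, -6.8, 25.8, -0.0, 0.0, -0.001], [0.0, -6.8, 25.8, -0.0, 0.0, -0.001], [0.0, -6.8, 25.8, -0.0, 0.0, -0.001], [0.0, -6.8, 25.8, -0.0, 0.0, -0.001], [0.0, -6.8, 25.8, -0.0, 0.0, -0.001]]
```

```bash
python3 -m jog '[[0,-6.8,25.8,0,0,0],[0,-6.8,25.8,0,0,0],[0,-6.8,25.8,0,0,0],[0,-6.8,25.8,0,0,0],[0,-6.8,25.8,0,0,0],[0,-6.8,25.8,0,0,0],[0,-6.8,25.8,0,0,0],[0,0,0,0,0,0]]'
python3 -m jog '[[0,-1,3.8,0,0,0],[0,-1,3.8,0,0,0],[0,-1,3.8,0,0,0],[0,-1,3.8,0,0,0],[0,0,0,0,0,0]]'
python3 -m jog '[[0,-1,3.8,0,0,0],[0,-1,3.8,0,0,0],[0,-1,3.8,0,0,0],[0,0,0,0,0,0]]'
```

```text
time: 14.7
tool_pos: [652.5, -249.4, 56.9]
tcp_rot: [2.888, -0.002, 1.499]
contact_force: [-0.4, -0.9, -0.7]
grip_width: 0.6
finger_force: 0.0
time: 15.2
tool_pos: [652.6, -250.3, 44.6]
tcp_rot: [2.882, -0.0, 1.498]
contact_force: [0.4, -0.2, -0.3]
grip_width: 0.3
finger_force: 0.0
time: 15.6
tool_pos: [652.2, -250.2, 32.0]
tcp_rot: [2.883, -0.001, 1.498]
contact_force: [-0.2, 0.0, -0.5]
grip_width: 0.4
finger_force: 0.0
```

```bash
python3 -m jog '[[0,-1,3.8,0,0,0],[0,-1,3.8,0,0,0],[0,-1,3.8,0,0,0],[0,0,0,0,0,0]]'
python3 -m jog '[[0,-0.5,1.9,0,0,0],[0,-0.5,1.9,0,0,0],[0,0,0,0,0,0]]'
python3 -m jog '[[0,-0.5,1.9,0,0,0],[0,-0.5,1.9,0,0,0],[0,0,0,0,0,0]]'
```

```text
time: 16.0
tool_pos: [652.3, -250.1, 20.2]
tcp_rot: [2.883, -0.001, 1.498]
contact_force: [0.7, -0.5, -0.1]
grip_width: 0.3
finger_force: 0.0
time: 16.3
tool_pos: [652.6, -250.3, 16.9]
tcp_rot: [2.882, -0.0, 1.498]
contact_force: [0.1, -0.6, 0.2]
grip_width: 0.3
finger_force: 0.0
time: 16.6
tool_pos: [652.6, -250.3, 12.9]
tcp_rot: [2.882, -0.0, 1.498]
contact_force: [0.4, 0.4, 0.2]
grip_width: 0.4
finger_force: 0.0
```

```bash
python3 -m jog '[[0,-0.5,1.9,0,0,0],[0,-0.5,1.9,0,0,0],[0,0,0,0,0,0]]'
python3 - <<'E'
from h import *
save("scene","s6"); im=cv2.imread("pics/s6.png"); o=bot.get_obs(); t=o["tool_pos"]; Rt=R.from_euler('xyz',o["tcp_rot"]).as_matrix()
u=proj("scene",[t+Rt@np.array(v)+[0,0,h] for h in(0,30) for v in([0,-19,0],[0,19,0])]); print(t,o["contact_force"].round(1),u.round(1))
a=cv2.resize(im[135:215,225:325],None,fx=7,fy=7,interpolation=2)
for p in u: cv2.circle(a,tuple(int(v) for v in ((p-[225,135])*7+3)),4,(0,0,255),1)
cv2.imwrite("pics/c6.png",a)
E
```

```text
time: 16.9
tool_pos: [652.6, -250.3, 8.9]
tcp_rot: [2.882, -0.0, 1.498]
contact_force: [-0.7, -0.1, 0.0]
grip_width: 0.3
finger_force: 0.0
[ 652.68695775 -250.3308142     9.16128834] [ 0.6 -0.9  0.1] [[269.  198. ]
 [263.5 203.5]
 [268.1 192.9]
 [262.4 198.4]]
```

View pics/c6.png

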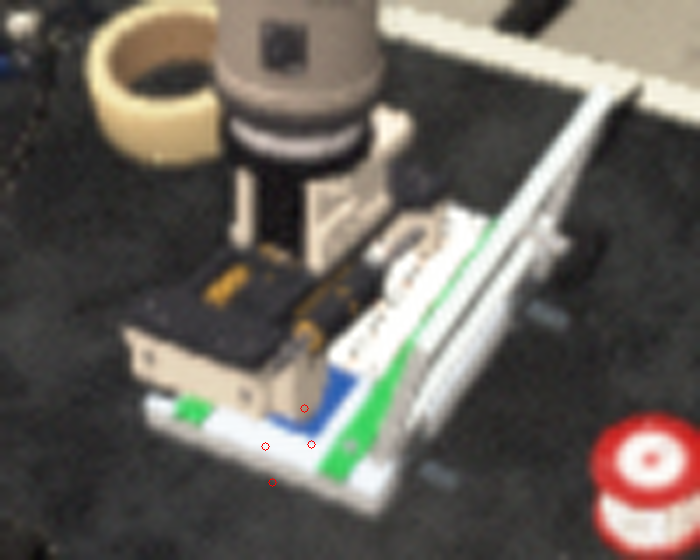

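The picture shows the tilted, closed fingers above the rear of the blue slot at about (300,415), behind the board and still clear of the plate. I'll keep feeling downward.

```bash
python3 -m jog '[[0,-0.5,1.9,0,0,0],[0,-0.5,1.9,0,0,0],[0,0,0,0,0,0]]'
python3 -m jog '[[0,-0.5,1.9,0,0,0],[0,-0.3,1,0,0,0],[0,0,0,0,0,0]]'
python3 -m jog '[[0,-0.5,1.9,0,0,0],[0,-0.3,1,0,0,0],[0,0,0,0,0,0]]'
```

```text
time: 17.25
tool_pos: [652.6, -250.3, 5.0]
tcp_rot: [2.882, -0.0, 1.498]
contact_force: [0.2, -0.1, 0.6]
grip_width: 0.4
finger_force: 0.0
time: 17.55
tool_pos: [652.6, -250.3, 2.1]
tcp_rot: [2.882, -0.0, 1.498]
contact_force: [-0.8, 0.4, 0.1]
grip_width: 0.0
finger_force: 0.0
time: 17.85
tool_pos: [652.6, -250.3, -0.8]
tcp_rot: [2.882, -0.0, 1.498]
contact_force: [-0.0, 0.2, -0.4]
grip_width: -0.1
finger_force: 0.0
```

```bash
python3 -m jog '[[0,-0.5,1.9,0,0,0],[0,-0.3,1,0,0,0],[0,0,0,0,0,0]]'
python3 -m jog '[[0,-0.5,1.9,0,0,0],[0,-0.3,1,0,0,0],[0,0,0,0,0,0]]'
python3 - <<'E'
from h import *
save("scene","s7"); im=cv2.imread("pics/s7.png"); print(im[183:204,256:276].mean(2).astype(int)); 
h=cv2.cvtColor(im,cv2.COLOR_BGR2HSV); b=cv2.inRange(h,(100,120,60),(125,255,255))
print(np.array([[('B' if b[r,c] else '.') for c in range(256,284)] for r in range(178,204)]).view() .tolist().__len__())
for r in range(178,204): print(r,''.join('B' if b[r,c] else '.' for c in range(256,286)))
E
```

```text
time: 18.15
tool_pos: [653.1, -250.5, -1.9]
tcp_rot: [2.88, 0.001, 1.498]
contact_force: [-4.4, 2.1, 11.0]
grip_width: -0.1
finger_force: 5.1
time: 18.45
tool_pos: [653.2, -250.6, -2.2]
tcp_rot: [2.879, 0.001, 1.498]
contact_force: [-13.0, 5.3, 27.9]
grip_width: 0.5
finger_force: 13.9
[[ 57  62  57  57  60  59  63  60  45  40  47  73 129 123  77  55  44  35
   36  69]
 [ 56  61  59  57  59  59  61  59  59  51  57  96 129 127  91  56  34  37
   69 127]
 [ 60  62  58  61  72  65  61  60  57  57  65  95 111 106 115  73  45  89
  161 158]
 [ 72  83  67  65  86  82  64  55  54  97 100 100  95  95 116  72  76 177
  229 227]
 [ 62  65  60  60  70  68  54  44  48  97 106  92  93  88  94  76  92 153
  209 245]
 [ 78  70  58  52  54  53  40  52  74  97  99 105 123 108 124 127 117 120
  145 190]
 [157 129 104  76  60  58  56  97  97 100 131 139 141 117 136 144 120 110
  114 145]
 [202 194 188 157 115 123 102 127 115 126 174 154 146 141 142 149 123 109
  121 188]
 [210 207 206 198 188 189 149 146 154 180 191 157 146 150 149 167 128 117
  166 234]
 [208 212 208 187 188 200 175 154 186 200 199 158
[... 1184 characters left out ...]

184 ..............................
185 ..............................
186 ..............................
187 ................B.............
188 .................B............
189 ................BBBB..........
190 ................BBB...........
191 ................BB............
192 ................B.............
193 ................B.............
194 ...............B..............
195 ..............................
196 ..............................
197 ..............................
198 ..............................
199 ..............................
200 ..............................
201 ..............................
202 ..............................
203 ..............................
```

Contact came at reported z ≈ -1.5, on the rear lip of the slot, so the real tips are about 45 mm above the reported value. I'll lift slightly and push forward at 50 mm/s.

```bash
python3 -m jog '[[0,1.5,-5.8,0,0,0],[0,0,0,0,0,0]]'
python3 -m jog '[[0,-4.8,-1.3,0,0,0],[0,-4.8,-1.3,0,0,0],[0,-4.8,-1.3,0,0,0],[0,-4.8,-1.3,0,0,0],[0,-4.8,-1.3,0,0,0],[0,-4.8,-1.3,0,0,0],[0,-4.8,-1.3,0,0,0],[0,-4.8,-1.3,0,0,0],[0,0,0,0,0,0]]'
python3 - <<'E'
from h import *
save("scene","s8");save("top","t8")
c,s=np.cos(-.07),np.sin(-.07)
def jig(w): d=np.array(w)[:2]-[578,-245.5]; return np.round([c*d[0]+s*d[1],-s*d[0]+c*d[1]],1)
for n in("scene","top"):
  for r in bot.outline_of("board",n)[:1]:
    ys,xs=np.nonzero(r["mask"]); J=np.array([jig(ray(n,(x,y),49)) for x,y in zip(xs,ys)]); print(n,r["p"],len(J),np.percentile(J,[0,1,3,97,99,100],axis=0).round(0).tolist())
E
```

```text
time: 18.7
tool_pos: [653.3, -250.8, 0.7]
tcp_rot: [2.88, 0.001, 1.498]
contact_force: [-0.1, 0.1, 0.2]
grip_width: 0.3
finger_force: 0.0
time: 19.6
tool_pos: [612.3, -247.4, -0.4]
tcp_rot: [2.882, -0.0, 1.498]
contact_force: [0.2, 0.1, 0.3]
grip_width: 0.3
finger_force: 0.0
scene 0.54 125 [[-110.0, 5.0], [-105.0, 6.0], [-99.0, 7.0], [0.0, 31.0], [2.0, 31.0], [4.0, 32.0]]
top 0.39 293 [[128.0, 186.0], [128.0, 188.0], [131.0, 189.0], [194.0, 234.0], [197.0, 236.0], [198.0, 237.0]]
```

```bash
python3 -m jog '[[0,-4.8,-1.3,0,0,0],[0,-4.8,-1.3,0,0,0],[0,-4.8,-1.3,0,0,0],[0,-4.8,-1.3,0,0,0],[0,-4.8,-1.3,0,0,0],[0,-4.8,-1.3,0,0,0],[0,-4.8,-1.3,0,0,0],[0,0,0,0,0,0],[0,0,0,0,0,0]]'
python3 - <<'E'
from h import *
im=save("scene","s9")
c,s=np.cos(-.07),np.sin(-.07)
def w(j): return [578+c*j[0]-s*j[1],-245.5+s*j[0]+c*j[1],j[2]]
# brightness along the channel line in jig frame at several y, board top z=49
for yj in(-20,-10,0,10,20):
  v=[]
  for x in range(-170,-80,5):
    p=proj("scene",w((x,yj,49)))[0]; v.append(int(cv2.remap(im.mean(2).astype('f4'),np.float32([[p[0]]]),np.float32([[p[1]]]),1)[0,0]))
  print(yj,v)
E
```

```text
time: 20.7
tool_pos: [582.6, -246.4, 1.7]
tcp_rot: [2.873, 0.003, 1.496]
contact_force: [16.8, -0.2, -2.8]
grip_width: 0.2
finger_force: 7.1
-20 [84, 63, 60, 70, 98, 115, 121, 114, 107, 97, 91, 87, 86, 67, 53, 53, 65, 69]
-10 [74, 66, 61, 52, 61, 98, 130, 162, 174, 173, 196, 227, 198, 115, 65, 58, 60, 65]
0 [52, 49, 56, 74, 105, 164, 190, 177, 160, 146, 140, 138, 120, 107, 78, 50, 45, 42]
10 [53, 66, 95, 116, 143, 190, 201, 180, 162, 161, 179, 206, 224, 230, 209, 185, 158, 129]
20 [59, 61, 62, 63, 108, 219, 248, 239, 234, 228, 239, 251, 249, 251, 252, 252, 253, 253]
```

The pusher has reached the slot's front end (16.8 N), and the image profile puts the board's front at jig x ≈ -147. That's about 52 mm of overhang. I'll back off, rise and turn for the grasp.

```bash
python3 -m jog '[[0,5,1.3,0,0,0],[0,5,1.3,0,0,0],[0,5,1.3,0,0,0],[0,8,-30,0,0,0],[0,10,-40,0,0,0],[0,10,-40,0,0,0],[0,10,-40,0,0,0],[0,10,-40,0,0,0],[0,0,0,0.13,0,0],[0,0,0,0.13,0,0],[0,0,0,0,0,0],[0,0,0,0,0,0]]'
python3 - <<'E'
from h import *
print(bot.grip_point_offset)
q=(R.from_euler('xyz',[np.pi,0,-.07])*R.from_rotvec([0,.17,0])).as_euler('xyz'); print(q)
im=save("scene","s10"); r=bot.outline_of("board","scene")[0]
c,s=np.cos(-.07),np.sin(-.07)
ys,xs=np.nonzero(r["mask"]); J=[]
for x,y in zip(xs,ys):
  d=ray("scene",(x,y),49)[:2]-[578,-245.5]; J.append([c*d[0]+s*d[1],-s*d[0]+c*d[1]])
J=np.array(J); print(r["p"],len(J),np.percentile(J,[0,1,50,99,100],axis=0).round(0).tolist())
plan([457.4,-237,160],[np.pi,0,-.07],12)
E
```

```text
time: 21.95
tool_pos: [591.4, -245.5, 194.1]
tcp_rot: [-3.141, -0.001, 1.499]
contact_force: [0.6, -0.0, -0.3]
grip_width: 0.3
finger_force: 0.0
18.8
[ 3.14159265 -0.17       -0.07      ]
0.85 344 [[-144.0, -33.0], [-142.0, -32.0], [-83.0, -3.0], [-28.0, 26.0], [-27.0, 28.0]]
[[-0.1, -11.1, 2.9, -0.0, -0.0, 0.131], [-1.5, -11.0, 2.9, -0.0, -0.0, 0.131], [-3.0, -10.7, 2.9, -0.0, -0.0, 0.131], [-4.3, -10.2, 2.9, -0.0, -0.0, 0.131], [-5.6, -9.6, 2.9, -0.0, -0.0, 0.131], [-6.8, -8.8, 2.9, -0.0, -0.0, 0.131], [-7.9, -7.8, 2.9, -0.0, -0.0, 0.131], [-8.9, -6.7, 2.9, -0.0, -0.0, 0.131], [-9.7, -5.5, 2.9, -0.0, -0.0, 0.131], [-10.3, -4.2, 2.9, -0.0, -0.0, 0.131], [-10.8, -2.8, 2.9, -0.0, -0.0, 0.131], [-11.0, -1.4, 2.9, -0.0, -0.0, 0.131]]
```

```bash
python3 -m jog '[[0,-11,0,0,0,0.131],[-1.5,-11,0,0,0,0.131],[-3,-10.7,0,0,0,0.131],[-4.3,-10.2,0,0,0,0.131],[-5.6,-9.6,0,0,0,0.131],[-6.8,-8.8,0,0,0,0.131],[-7.9,-7.8,0,0,0,0.131],[-8.9,-6.7,0,0,0,0.131],[-9.7,-5.5,0,0,0,0.131],[-10.3,-4.2,0,0,0,0.131],[-10.8,-2.8,0,0,0,0.131],[-11,-1.4,0,0,0,0.131]]' 100
python3 -m jog '[[0,0,0,0,0.085,0],[0,0,0,0,0.085,0],[0,0,0,0,0,0],[0,0,0,0,0,0]]'
python3 - <<'E'
from h import *
plan([457.4,-237,25],[3.14159,-.17,-.07],5)
E
```

```text
time: 23.25
tool_pos: [456.8, -236.6, 196.2]
tcp_rot: [3.141, -0.002, -0.08]
contact_force: [0.3, 1.7, 0.1]
grip_width: 90.0
finger_force: 0.0
time: 23.65
tool_pos: [457.5, -237.1, 196.6]
tcp_rot: [3.141, -0.17, -0.076]
contact_force: [0.4, -0.1, 0.2]
grip_width: 91.9
finger_force: 0.0
[[-5.8, -0.0, 33.8, 0.0, -0.0, -0.001], [-5.8, -0.0, 33.8, 0.0, -0.0, -0.001], [-5.8, -0.0, 33.8, 0.0, -0.0, -0.001], [-5.8, -0.0, 33.8, 0.0, -0.0, -0.001], [-5.8, -0.0, 33.8, 0.0, -0.0, -0.001]]
```

```bash
python3 -m jog '[[-5.8,0,33.8,0,0,0],[-5.8,0,33.8,0,0,0],[-5.8,0,33.8,0,0,0],[-5.8,0,33.8,0,0,0],[-5.8,0,33.8,0,0,0],[0,0,0,0,0,0],[-1.7,0,9.9,0,0,0],[0,0,0,0,0,0]]'
python3 -m jog '[[-1.5,0,9,0,0,0],[-1.5,0,9,0,0,0],[-1.5,0,9,0,0,0],[0,0,0,0,0,0],[0,0,0,0,0,0]]'
```

```text
time: 24.45
tool_pos: [458.9, -237.2, 14.7]
tcp_rot: [3.141, -0.171, -0.074]
contact_force: [-0.1, -0.5, -0.2]
grip_width: 91.8
finger_force: 0.0
time: 24.95
tool_pos: [458.3, -236.8, -13.4]
tcp_rot: [-3.141, -0.17, -0.074]
contact_force: [-0.3, 0.3, 0.6]
grip_width: 91.7
finger_force: 0.0
```

```bash
python3 -m jog '[[0,0,0,0,0,0],[0,0,0,0,0,0],[0,0,0,0,0,0],[0,0,0,0,0,0],[0,0,0,0,0,0],[0,0,0,0,0,0]]' 60
python3 - <<'E'
from h import *
im=save("scene","s11")
E
```

```text
time: 25.55
tool_pos: [458.5, -237.0, -13.0]
tcp_rot: [3.141, -0.17, -0.074]
contact_force: [0.4, 0.3, 0.3]
grip_width: 62.8
finger_force: 30.0
```

```bash
python3 -m jog '[[0.5,0,-3,0,0,0],[0.8,0,-5,0,0,0],[1.7,0,-10,0,0,0],[2.5,0,-15,0,0,0],[4.2,0,-25,0,0,0],[4.2,0,-25,0,0,0],[4.2,0,-25,0,0,0],[4.2,0,-25,0,0,0],[4.2,0,-25,0,0,0],[4.2,0,-25,0,0,0],[2,0,-12,0,0,0],[0,0,0,0,0,0]]'
python3 - <<'E'
from h import *
o=bot.get_obs(); print(o["moment"].round(2)); save("scene","s12")
for n in("scene",):
  for r in bot.outline_of("board",n)[:1]:
    ys,xs=np.nonzero(r["mask"]); print(r["p"],len(xs),r["pixel"])
    c=max(cv2.findContours(r["mask"].astype('u1'),0,2)[0],key=len); print(cv2.approxPolyDP(c,3,True)[:,0].tolist())
t=o["tool_pos"]; Rt=R.from_euler('xyz',o["tcp_rot"]).as_matrix(); g=t-60*Rt[:,2]; print(t,g)
a=o["tcp_rot"][2]; d=np.array([np.cos(a),np.sin(a),0]); e=np.array([-d[1],d[0],0])
print(proj("scene",[g+d*x+e*y for x,y in((-16,-32),(104,-32),(104,32),(-16,32))]).round(1).tolist())
E
```

```text
time: 26.8
tool_pos: [458.4, -237.5, 187.3]
tcp_rot: [3.139, -0.174, -0.074]
contact_force: [-0.1, 0.3, -2.1]
grip_width: 63.1
finger_force: 30.0
[0.07 0.18 0.06]
0.8 438 [281.7, 124.3]
[[294, 116], [282, 112], [266, 132], [281, 137]]
[ 458.43040672 -237.47811205  187.30961504] [ 448.09338748 -236.53099275  246.40486864]
[[282.7, 111.8], [264.9, 132.7], [281.4, 138.4], [298.6, 117.0]]
```

The board is held level, and its corners match the predicted ones to about 1–2 px. Next is the carry over to the heater.

Run:
```python
from h import *
plan([584.5,125.8,190],[np.pi,-.17,.478],16)
```

```text
[[6.2, -23.2, 0.7, 0.006, 0.0, -0.034], [7.0, -22.9, 0.9, 0.006, 0.0, -0.034], [7.8, -22.7, 1.0, 0.006, 0.0, -0.034], [8.5, -22.4, 1.1, 0.006, 0.0, -0.034], [9.3, -22.1, 1.3, 0.006, 0.0, -0.034], [10.0, -21.8, 1.4, 0.006, 0.0, -0.034], [10.8, -21.4, 1.5, 0.006, 0.0, -0.034], [11.5, -21.0, 1.6, 0.006, 0.0, -0.034], [12.2, -20.6, 1.8, 0.006, 0.0, -0.034], [12.9, -20.2, 1.9, 0.006, 0.0, -0.034], [13.6, -19.7, 2.0, 0.006, 0.0, -0.034], [14.2, -19.2, 2.1, 0.006, 0.0, -0.034], [14.9, -18.7, 2.2, 0.006, 0.0, -0.034], [15.5, -18.2, 2.3, 0.006, 0.0, -0.034], [16.1, -17.6, 2.4, 0.006, 0.0, -0.034], [16.7, -17.0, 2.5, 0.006, 0.0, -0.034]]
```

```bash
python3 -m jog '[[6.2,-23.2,0.7,0.006,0,-0.034],[7,-22.9,0.9,0.006,0,-0.034],[7.8,-22.7,1,0.006,0,-0.034],[8.5,-22.4,1.1,0.006,0,-0.034],[9.3,-22.1,1.3,0.006,0,-0.034],[10,-21.8,1.4,0.006,0,-0.034],[10.8,-21.4,1.5,0.006,0,-0.034],[11.5,-21,1.6,0.006,0,-0.034]]'
python3 -m jog '[[12.2,-20.6,1.8,0.006,0,-0.034],[12.9,-20.2,1.9,0.006,0,-0.034],[13.6,-19.7,2,0.006,0,-0.034],[14.2,-19.2,2.1,0.006,0,-0.034],[14.9,-18.7,2.2,0.006,0,-0.034],[15.5,-18.2,2.3,0.006,0,-0.034],[16.1,-17.6,2.4,0.006,0,-0.034],[16.7,-17,2.5,0.006,0,-0.034],[0,0,0,0,0,0],[0,0,0,0,0,0],[0,0,0,0,0,0]]'
python3 - <<'E'
from h import *
plan([584.5,125.8,20],[np.pi,-.17,.478],8)
E
```

```text
time: 27.7
tool_pos: [520.6, -54.4, 186.0]
tcp_rot: [-3.139, -0.168, 0.203]
contact_force: [-0.1, 0.6, -1.1]
grip_width: 63.0
finger_force: 30.0
time: 28.8
tool_pos: [584.1, 124.8, 189.5]
tcp_rot: [-3.139, -0.169, 0.477]
contact_force: [-0.2, -1.2, -0.8]
grip_width: 63.1
finger_force: 30.0
[[-3.5, -0.0, 20.9, -0.0, 0.0, -0.0], [-3.5, -0.0, 20.9, -0.0, 0.0, -0.0], [-3.5, -0.0, 20.9, -0.0, 0.0, -0.0], [-3.5, -0.0, 20.9, -0.0, 0.0, -0.0], [-3.5, -0.1, 20.9, -0.0, 0.0, -0.0], [-3.5, -0.1, 20.9, -0.0, 0.0, -0.0], [-3.5, -0.1, 20.9, -0.0, 0.0, -0.0], [-3.5, -0.1, 20.9, -0.0, 0.0, -0.0]]
```

```bash
python3 -m jog '[[-3.5,0,20.9,0,0,0],[-3.5,0,20.9,0,0,0],[-3.5,0,20.9,0,0,0],[-3.5,0,20.9,0,0,0],[-3.5,0,20.9,0,0,0],[-3.5,0,20.9,0,0,0],[-3.5,0,20.9,0,0,0],[-3.5,0,20.9,0,0,0],[0,0,0,0,0,0],[0,0,0,0,0,0]]'
cat >> h.py <<'E'
from scipy.optimize import least_squares
def boardfit(n,z):
    """board pose x,y,yaw (deg) from the outline's far corners at top height z"""
    r=bot.outline_of("board",n)[0]; m=r["mask"]
    w=np.array([ray(n,(x,y),z)[:2] for y,x in np.argwhere(m)]).astype('f4'); (c,sz,a)=cv2.minAreaRect(w)
    poly=cv2.approxPolyDP(max(cv2.findContours(m.astype('u1'),0,2)[0],key=len),2,True)[:,0]
    print(n,round(r["p"],2),len(w),np.round(c,1),np.round(sz,1),round(a,1)); print([ray(n,p,z)[:2].round().tolist() for p in poly])
E
python3 - <<'E'
from h import *
o=bot.get_obs(); t=o["tool_pos"]; Rt=R.from_euler('xyz',o["tcp_rot"]).as_matrix(); g=t-60*Rt[:,2]; print(t,g)
a=o["tcp_rot"][2]; d=np.array([np.cos(a),np.sin(a),0]); e=np.array([-d[1],d[0],0])
C=np.array([g+d*x+e*y+[0,0,1] for x,y in((-16,-32),(104,-32),(104,32),(-16,32))]); print(C.round(0).tolist())
for n in("scene","top"): save(n,n+"13"); boardfit(n,C[0,2])
E
```

```text
time: 29.8
tool_pos: [585.2, 125.6, 21.1]
tcp_rot: [-3.139, -0.17, 0.477]
contact_force: [0.3, -0.8, -0.5]
grip_width: 62.9
finger_force: 30.0
[585.20481618 125.60875108  21.05022916] [576.24400328 120.80846976  80.18280167]
[[577.0, 85.0, 81.0], [683.0, 140.0, 81.0], [654.0, 197.0, 81.0], [547.0, 142.0, 81.0]]
scene 0.79 575 [612.5 141.1] [123.7  69. ] 26.4
[[546.0, 140.0], [568.0, 97.0], [588.0, 93.0], [679.0, 144.0], [648.0, 190.0]]
top 0.72 144 [664.2 157.1] [64.  30.6] 85.1
[[650.0, 126.0], [678.0, 144.0], [658.0, 190.0]]
```

```bash
python3 -m jog '[[3,0,0.5,0,0,0],[-0.8,0,5,0,0,0],[-0.8,0,5,0,0,0],[-0.7,0,4,0,0,0],[-0.3,0,2,0,0,0],[0,0,0,0,0,0],[0,0,0,0,0,0]]'
python3 -m jog '[[-0.2,0,1,0,0,0],[0,0,0,0,0,0]]'
python3 -m jog '[[-0.2,0,1,0,0,0],[0,0,0,0,0,0]]'
```

```text
time: 30.7
tool_pos: [588.1, 127.8, 4.6]
tcp_rot: [-3.139, -0.171, 0.478]
contact_force: [0.4, 0.1, -0.7]
grip_width: 62.8
finger_force: 30.0
time: 30.9
tool_pos: [588.1, 127.8, 3.7]
tcp_rot: [-3.139, -0.171, 0.478]
contact_force: [0.2, -0.4, -0.9]
grip_width: 63.2
finger_force: 30.0
time: 31.1
tool_pos: [588.0, 127.8, 2.5]
tcp_rot: [-3.139, -0.171, 0.478]
contact_force: [-0.1, 0.1, -0.5]
grip_width: 62.7
finger_force: 30.0
```

```bash
python3 -m jog '[[-0.2,0,1,0,0,0],[0,0,0,0,0,0]]'
python3 -m jog '[[-0.2,0,1,0,0,0],[0,0,0,0,0,0]]'
python3 -m jog '[[-0.2,0,1,0,0,0],[0,0,0,0,0,0]]'
```

```text
time: 31.3
tool_pos: [588.0, 127.7, 1.5]
tcp_rot: [-3.139, -0.171, 0.478]
contact_force: [-0.3, -0.7, -0.3]
grip_width: 63.2
finger_force: 30.0
time: 31.5
tool_pos: [588.1, 127.8, 1.1]
tcp_rot: [-3.139, -0.171, 0.478]
contact_force: [-2.0, 0.1, 2.5]
grip_width: 62.9
finger_force: 30.0
time: 31.7
tool_pos: [588.2, 127.8, 1.0]
tcp_rot: [-3.14, -0.172, 0.478]
contact_force: [-6.1, -1.2, 11.9]
grip_width: 62.8
finger_force: 30.0
```

```bash
python3 -m jog '[[0.2,0,-1,0,0,0],[0,0,0,0,0,0],[0,0,0,0,0,0],[0,0,0,0,0,0],[0,0,0,0,0,0]]' 85
python3 -m jog '[[1,0,-6,0,0,0],[2,0,-12,0,0,0],[4.2,0,-25,0,0,0],[5,0,-30,0,0,0],[5,0,-30,0,0,0],[5,0,-30,0,0,0],[5,0,-30,0,0,0],[-30,0,-5,0,0,0],[-30,0,-5,0,0,0],[-30,0,-5,0,0,0],[0,0,0,0,0,0],[0,0,0,0,0,0]]'
python3 - <<'E'
from h import *
for n in("scene","top"):
  im=save(n,n+"14"); boardfit(n,63)
  h=cv2.cvtColor(im[:,:,::-1].copy(),cv2.COLOR_BGR2HSV); m=cv2.inRange(h,(3,110,120),(16,255,255)); 
  pts=[(p,ray(n,p[::-1],60)[:2]) for p in np.argwhere(m)]
  w=np.array([q for p,q in pts if np.hypot(*(q-[615,141]))<90]); print("copper seen",len(w), w.mean(0).round() if len(w) else "", cv2.minAreaRect(w.astype('f4')) if len(w) else "")
E
```

```text
time: 32.2
tool_pos: [587.9, 127.7, 0.3]
tcp_rot: [-3.139, -0.17, 0.478]
contact_force: [-0.4, 0.3, -0.7]
grip_width: 77.8
finger_force: 0.0
time: 33.4
tool_pos: [506.9, 84.8, 166.7]
tcp_rot: [-3.14, -0.173, 0.477]
contact_force: [0.6, 0.9, -0.8]
grip_width: 78.2
finger_force: 0.0
scene 0.94 554 [617.7 141.5] [121.5  65.3] 27.4
[[578.0, 91.0], [680.0, 139.0], [658.0, 195.0], [557.0, 146.0]]
copper seen 13 [676. 167.] ((676.6245727539062, 169.71571350097656), (3.9373903274536133, 33.21894073486328), 21.63088035583496)
top 0.81 574 [621.1 145.5] [108.3  60.5] 28.0
[[653.0, 193.0], [593.0, 162.0], [588.0, 95.0], [677.0, 144.0]]
copper seen 0
```

```bash
python3 -c "
from plant import bot
print(bot.close_job())"
```

```text
the job is handed in; nothing more can be done
None
```

I handed the job in: the stencil frame was swung over to its stop, and the board was pushed out about 52 mm, lifted level by its two long edges and laid flat lengthwise on the heating bar (scene camera: centred within about 3 mm, yaw 27.4°); I didn't re-check the frame or the loose bench items at the end, and no score came back.

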